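# Draw the vacuum test pump to its stroke mark and hold

## Task

A gauge is to be checked under vacuum on the blue bench pump: first turn the selector knob on the valve block, with the piston still fully home, until its white line clicks in at the green dot (vacuum). Then take the D-handle and draw the piston out until the yellow pointer stands within the red band of the stroke marker, without running well past the band; the vacuum pulls the handle back, so hold it steady there for a couple of seconds and finish while still holding it with the gripper. Leave the stroke marker, the selector setting and the things lying round the pump as they are.

Things in the scene. Friction and masses are not known exactly. Their poses are not given: they have to be found in the camera images.
- pump: Blue bench vacuum pump, bolted down, 470 mm long. Origin on the table; z up, y = direction in which the handle is drawn, -x faces the robot. In its frame, mm: base plate x +-62, y -215..140, 12 high; cylinder x +-27, y -116..15, 72 high; valve block 72 square at y -165, 65 high; leaning gauge y -290..-220, 132 high; scale bar x -62..-42, y 20..138, 28 high.
- selector (a joint): Selector knob, rad, grows clockwise seen from above. Spring detents: 0 white dot, 0.698 blue, 1.396 green (vacuum); stops 0.06 beyond. Starts at or between white and blue, snaps into the nearest detent when let go, takes up to about 0.11 N m. At 0.698 the white line points along the pump's +x, at 0 40 degrees counter-clockwise of it, at 1.396 40 degrees clockwise.
- selector_grip (a point): Point on the knob's upright axis at the middle of its black bar's height, 86 mm above the table. Bar 44 mm long, 14 wide, 26 high (72 to 98 mm above the table), centred on the axis; a white line runs from the axis to one end. Site x points along the bar to the white-line end, z up.
- piston (a joint): Stroke of piston and D-handle, m: 0 = fully home (start), grows as the handle is drawn out along the pump's +y, up to 0.095. A spring pull of about 6 N at home rising by 130 N/m (15 N at 70 mm) returns it when let go.
- draw_handle: D-handle on the piston rod: yoke 80 mm wide, two side arms 70 mm apart, black ribbed cross bar 18 mm thick. Axes as the pump's. Origin on the rod's axis in the yoke, 45 mm above the table; the bar's centre lies 59 mm along +y of it. The D's opening is 46 mm along y by 59 mm along x.
- handle_grip (a point): Centre of the cross bar of the D-handle, 45 mm above the table; the bar runs along this point's x (70 mm), the stroke is along its y, z up. Both sides of the bar are free for a finger from above (46 mm on the yoke's side).
- pointer (a point): Tip of the yellow pointer blade (2 mm wide) on the yoke, which moves along the scale with the handle; 33 mm above the table. y along the stroke.
- mark (a point): Middle of the red band (10 mm wide along the stroke) of the stroke marker, a red clip with a brass thumbscrew clamped on the scale bar, 31 mm above the table; y along the stroke. The marker's place on the scale differs each time.
- marker (a joint): Place of the stroke marker along the scale, m; same zero as piston, so the pointer is at the middle of the red band when the two are equal. 0.035 to 0.075 at the start; clamped.
- wrench_17: Open-end wrench 37 x 165 x 7 mm lying in front of the pump; leave alone. Origin at its middle, underneath.
- plug_cap: Red plug cap 28 mm diameter, 16 mm high, behind the pump; leave alone. Origin at its underside's centre.
- adapter_brass: Brass threaded adapter 27 mm wide, 42 mm high, standing behind the pump; leave alone. Origin at its underside's centre.
- adapter_g12: Steel threaded adapter 34 mm wide, 52 mm high, standing to the left; leave alone. Origin at its underside's centre.
- pliers: Pliers with blue grips 54 x 162 x 12 mm, to the right; leave alone. Origin at its middle, underneath.

How it is judged:
By the outcome, as a careful person would: the job done as asked, in the order asked, and still so for the second after the job is handed in, while the arm keeps its last pose, push and grip.
It also fails if it takes over 56 s, if anything falls off the work surface, if the arm or the gripper's body presses on something with over 40 N, if the wrist force passes 120 N, or if a joint passes its speed limit or range.

## Robot

A 6-joint arm with a two-finger parallel gripper is mounted at the origin on a cart in front of the work surface, level with it; the furniture and walls round the work are solid. World frame = base frame: x ahead of the robot, y to its left, z up, the work surface at z = 0. Lengths are in m, angles in degrees, forces in N, time in s.
With the tool pointing down it reaches from about 0.375 to 0.9 m from the base axis. Payload 3.1 kg.
Tool frame: the origin (TCP) lies between the finger pads; the fingertips stand 11 mm ahead of it and the grasp point (between the pads) lies 8 mm behind it; z points along the fingers, y is the line along which they close (so a half turn about z gives the same grasp; the last joint's range is limited). The gripper opens to 87 mm and grips with 3 to 60 N. Pads are 19 mm wide; open, the fingers measure 117 mm over their backs; the gripper's body (75 mm by 190 mm) begins 51 mm behind the grasp point.
Start: joints at [-85.227, 30.224, 82.088, -0, 67.689, -10.227], TCP at [0.162, -0.604, 0.234] pointing down, gripper open.
Joint ranges: [-176.69, 176.69], [-43.24, 126.21], [12.49, 139.97], [-82, 262], [0, 151.66], [-163.58, 163.58]. Speed limits (degrees/s): [159.86, 159.86, 180, 180, 180, 180].

## Interface

Orientations are given as a 3x3 rotation matrix whose columns are the frame's x, y, z axes.
In Python, from rig import bot gives the robot as it stands.
- The arm moves only by the tool apply_moves, never from a script. Its argument "steps" is a list that holds one entry, the list of rows, each a list of 7 numbers: the shift along the tool's x, y, z in cm, then the turn, a rotation vector about the tool's x, y, z in degrees, then the gripper command: -1 is shut, 1 is fully open, values between are in proportion. In form: [[[dx, dy, dz, rx, ry, rz, jaw], ...]]. A call has 1 to 20 rows; each row is the pose to reach, as a shift and turn from the pose commanded when the call began, along the tool's axes at that moment; what a row does not reach only later rows make up. A row lasts 1/8 s, in which the tool goes at most 62.5 mm and 10.7 degrees, less where a joint would pass 70% of its speed; a pose out of reach is approached as far as the arm can. A call with a gripper value outside its range is refused whole. The fingers move at their own pace and stop on an object; the grip force is fixed at half the most. Time passes only in rows, so rows that repeat a pose let the fingers close. It gives the time, the measured TCP pose, the force, the opening and the grip force at its end, in the units of the state.
- bot.read_state(): the state, without advancing time (a new reading comes with each control period).
- bot.capture(name): name is "side" or "top"; returns the picture (480x640x3 uint8, blue, green, red); there is no depth.
- bot.camera_model(name): a dict with "intrinsics" (3x3 intrinsics, pixels), "R" (3x3) and "t" (3): a world point X has camera coordinates R X + t. Camera axes: x right, y down, z forward; pixel columns grow to the right and rows downward; lengths in m; the calibration is good to about 2 mm. A picture is of the moment at which its call begins. camera_model takes no time and is no camera call.
- bot.hand_in(): hands the job in; it is judged then, once.
The state is a dict: "time_s": time; "joint_positions": joint angles; "qvel": joint speeds; "tau": joint torques, N m; "position": TCP position; "tcp_rot": TCP orientation; "force": force on the tool from outside, world axes, zero at the start; "moment": the same for the moment, N m; "opening": opening from 0.0 (shut) to 1.0 (fully open); "grasp_force": force on a finger pad.
Only numpy, scipy, OpenCV 4.12 (cv2) and the standard library are available. Lean on these libraries where they do the work, as an engineer would, in place of code of your own. Each camera call takes 0.05 s, during which the arm holds its last target. There are 200 camera calls.

## Working session

There is one attempt and no reset: what is moved stays moved. The work goes in short steps, Python scripts to look and compute and a tool call to move; the robot and the scene stay as the last step left them, time stands still between calls to the robot, and variables do not carry over. Pictures are saved under pics/ and viewed, at most 10 in all, crops included, and the job is handed in when it is done.

Besides the shell and the picture viewer there is one more tool, called after ">>>" as a command line: name --argument value ..., lists and objects as JSON in quotes. apply_moves: Moves the arm, as the interface text tells. Its arguments: {"type":"object","properties":{"steps":{"type":"array","items":{"type":"array","items":{"type":"array","items":{"type":"number"}}}}},"required":["steps"]}

```bash
mkdir -p pics; cat > h.py <<'E'
import numpy as np, cv2
from rig import bot
def ray(name,u,v):
    c=bot.camera_model(name);K=np.array(c["intrinsics"]);R=np.array(c["R"]);t=np.array(c["t"])
    return -R.T@t, R.T@np.linalg.solve(K,[u,v,1.])
def plane(name,u,v,z):
    o,d=ray(name,u,v); return o+d*(z-o[2])/d[2]
def proj(name,X):
    c=bot.camera_model(name);K=np.array(c["intrinsics"]);p=K@(np.array(c["R"])@np.array(X)+np.array(c["t"])); return p[:2]/p[2]
E
python3 - <<'E'
from h import *
for n in("side","top"):
    cv2.imwrite(f"pics/{n}0.png",bot.capture(n)); print(n,ray(n,320,240))
s=bot.read_state();print(s["time_s"],s["position"],s["tcp_rot"],s["opening"])
E
```

```text
side (array([0.34404556, 0.93132216, 0.81997695]), array([ 0.15920272, -0.76511466, -0.62400918]))
top (array([0.36681425, 0.05428004, 1.25957122]), array([ 0.11583038,  0.00975651, -0.9933733 ]))
0.1 [ 0.16173235 -0.60308259  0.23265491] [[ 9.65919943e-01  2.58840935e-01 -1.84771815e-04]
 [ 2.58840801e-01 -9.65918059e-01  1.93456394e-03]
 [ 3.22269907e-04 -1.91646037e-03 -9.99998112e-01]] 1.0030217100649184
```

View pics/top0.png

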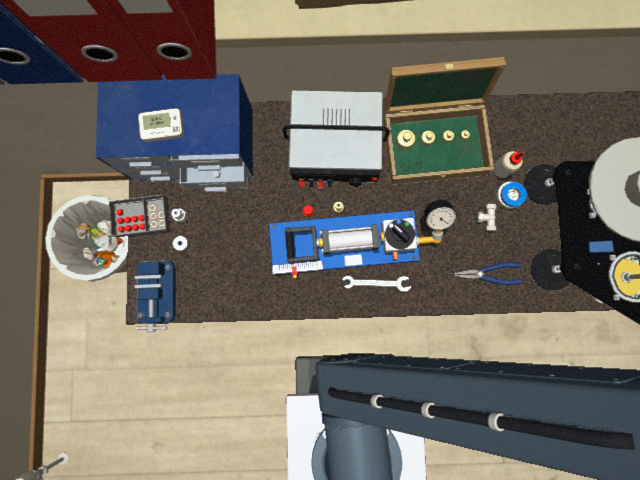

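View pics/side0.png

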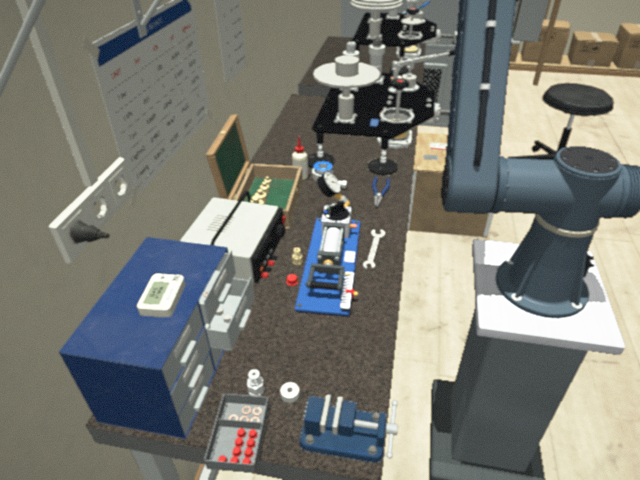

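The top view (image up = +x, left = +y) shows the pump at about (270–445, 205–275), with the knob near (400,234), the handle near (298,244) and the marker near (294,270). I'll enlarge it.

```bash
python3 - <<'E'
from h import *
t=cv2.imread("pics/top0.png")
cv2.imwrite("pics/topc.png",cv2.resize(t[200:290,262:462],None,fx=4,fy=4,interpolation=cv2.INTER_CUBIC))
hsv=cv2.cvtColor(t,cv2.COLOR_BGR2HSV)
m=cv2.inRange(hsv,(100,120,60),(125,255,255));m[:200]=0;m[285:]=0;m[:,:262]=0;m[:,450:]=0
p=cv2.findNonZero(m);r=cv2.minAreaRect(p);b=cv2.boxPoints(r);print(r)
for q in b: print(q,plane("top",*q,0.012))
for n,u,v,z in(("knob",400,234,.098),("bar",288,244,.054),("band",294,272,.031)): print(n,plane("top",u,v,z))
E
```

```text
((343.68670654296875, 241.81607055664062), (51.31752395629883, 147.55401611328125), 84.70991516113281)
[267.85825 223.06871] [0.5571006  0.19147618 0.012     ]
[414.78378 209.4645 ] [ 0.58028745 -0.16544136  0.012     ]
[419.51517 260.56342] [ 0.45585272 -0.17059115  0.012     ]
[272.58963 274.16766] [0.43338957 0.18195429 0.012     ]
knob [ 0.51067898 -0.11430926  0.098     ]
bar [0.50015627 0.14075254 0.054     ]
band [0.43602486 0.12956183 0.031     ]
```

View pics/topc.png

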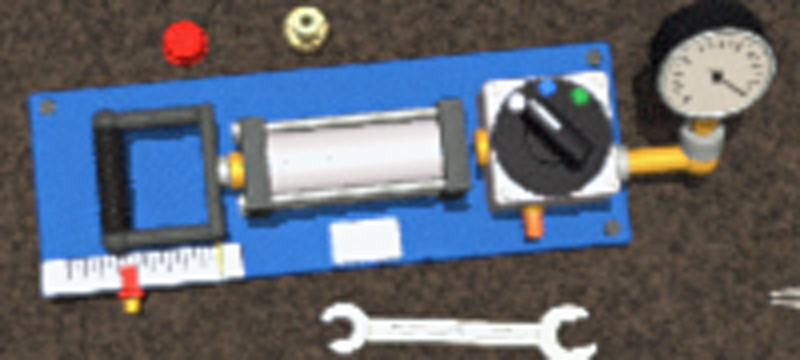

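The knob's white line is at white (selector ≈ 0). The base measures 357×125 mm against 355×124 given, so the pose holds up. Next I'll work out the move numbers and the marker-to-pointer stroke.

```bash
cat >> h.py <<'E'
YAW=np.radians(3.68); PY=np.array([-np.sin(YAW),np.cos(YAW)]); PX=np.array([np.cos(YAW),np.sin(YAW)]); O=np.array([0.5043,0.0468])
def loc(p): d=np.array(p)[:2]-O; return np.round(1000*np.array([d@PX,d@PY]),1)
def goal(p,ang,s=None):
    from scipy.spatial.transform import Rotation as Rt
    s=s or bot.read_state(); R=np.array(s["tcp_rot"]); a=np.radians(ang)
    T=np.array([[np.cos(a),np.sin(a),0],[np.sin(a),-np.cos(a),0],[0,0,-1]])
    print(np.round(100*R.T@(np.array(p)-s["position"]),2),np.round(Rt.from_matrix(R.T@T).as_rotvec(degrees=True),2))
E
python3 - <<'E'
from h import *
t=cv2.imread("pics/top0.png");hsv=cv2.cvtColor(t,cv2.COLOR_BGR2HSV)
r=cv2.inRange(hsv,(0,150,110),(6,255,255))|cv2.inRange(hsv,(174,150,110),(180,255,255))
y=cv2.inRange(hsv,(20,60,100),(35,255,255))
for n,m in(("red",r),("yel",y)):
    w=np.zeros_like(m);w[258:280,268:325]=m[258:280,268:325]
    k,l,st,c=cv2.connectedComponentsWithStats(w)
    for i in range(1,k): print(n,st[i],c[i],loc(plane("top",*c[i],.032)))
print("bar",loc(plane("top",291.5,244.5,.054)))
print("knob",loc(plane("top",402,232.25,.098)))
goal([.2,-.42,.234],44); goal([.515,-.118,.18],43.7)
E
```

```text
red [291 267   7   8  28] [293.92857143 270.71428571] [-59.9  86.8]
yel [316 261   1   4   4] [316.  262.5] [-45.4  33.4]
yel [317 266   1   1   1] [317. 266.] [-53.8  31.8]
yel [293 275   4   4  14] [294.5        276.28571429] [-73.   86.6]
bar [-0. 86.]
knob [  -0.5 -166.1]
[  8.44 -16.69  -0.1 ] [ -0.1   -0.05 -29.  ]
[ 46.68 -37.7    5.35] [ -0.1   -0.05 -28.7 ]
```

>>> apply_moves --steps '[[[4, -8, 0, 0, 0, -8, 0], [8.4, -16.7, -0.1, 0, 0, -16, 0], [8.4, -16.7, -0.1, 0, 0, -24, 0], [14, -20, -0.1, 0, 0, -28.7, 0], [20, -23, -0.1, 0, 0, -28.7, 0], [26, -26.5, -0.1, 0, 0, -28.7, 0], [32, -30, -0.1, 0, 0, -28.7, 0], [38, -33, 0, 0, 0, -28.7, 0], [43, -36, 0, 0, 0, -28.7, 0], [46.7, -37.7, 1, 0, 0, -28.7, 0], [46.7, -37.7, 4, 0, 0, -28.7, 0], [46.7, -37.7, 5.4, 0, 0, -28.7, 0], [46.7, -37.7, 5.4, 0, 0, -28.7, 0], [46.7, -37.7, 5.4, 0, 0, -28.7, 0]]]'

```text
time_s: 1.85
position: [0.5153, -0.1196, 0.1802]
tcp_rot: [[0.724, 0.69, 0.001], [0.69, -0.724, -0.0], [0.0, 0.001, -1.0]]
force: [0.0, 0.5, -0.3]
opening: 0.496
grasp_force: 0.0
```

```bash
python3 - <<'E'
from h import *
s=bot.read_state();print(s["time_s"],s["position"],s["opening"],s["joint_positions"],s["force"])
goal([.515,-.118,.087],43.7)
a=bot.capture("side");b=bot.capture("top")
cv2.imwrite("pics/k1.png",np.hstack([cv2.resize(x,(400,400),interpolation=cv2.INTER_CUBIC) for x in(a[140:260,270:390],b[160:300,340:480])]))
E
```

```text
1.85 [ 0.51534567 -0.11960454  0.18018748] 0.49578273955272273 [-2.51780006e+01  2.70907643e+01  9.90228277e+01  8.40695198e-04
  5.38271064e+01  2.12138733e+01] [ 0.01620771  0.49443845 -0.30777129]
[ 0.08 -0.15  9.32] [ 0.06 -0.02 -0.09]
```

View pics/k1.png

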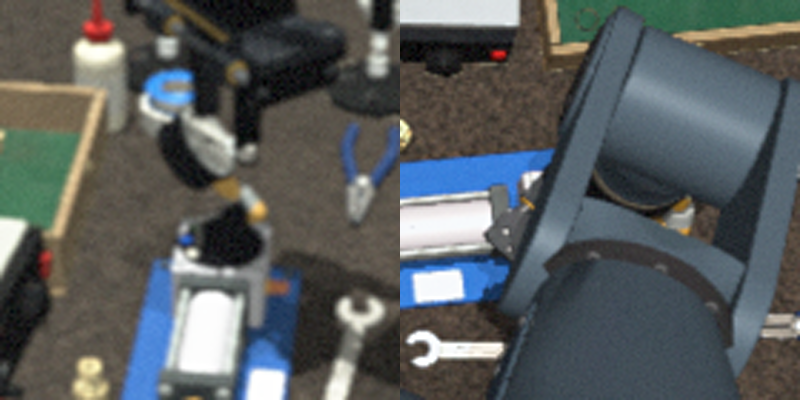

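Neither view gives the alignment: in the top crop the arm hides the knob, and the side crop shows no gripper over it. I'll check where the TCP projects in the side view.

```bash
python3 - <<'E'
from h import *
p=bot.read_state()["position"];print(proj("side",p),proj("side",[.515,-.118,.09]),proj("side",[.5067,.0093,.012]),proj("top",p))
a=bot.capture("side");cv2.imwrite("pics/s2.png",a)
E
```

```text
[337.48635415 174.42972506] [337.1879389  204.63352194] [331.5563101  258.62665078] [407.9405247  226.57721083]
```

View pics/s2.png

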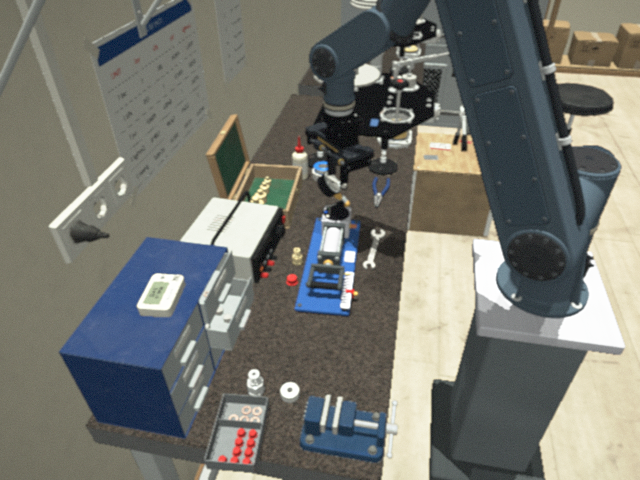

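The full side view shows the gripper above the valve block (fingers ≈(337,170)), which agrees with the projection. I'll descend and grip the knob.

>>> apply_moves --steps '[[[0.1, -0.15, 2.5, 0, 0, 0, 0], [0.1, -0.15, 5, 0, 0, 0, 0], [0.1, -0.15, 7, 0, 0, 0, 0], [0.1, -0.15, 8.3, 0, 0, 0, 0], [0.1, -0.15, 9.3, 0, 0, 0, 0], [0.1, -0.15, 9.3, 0, 0, 0, 0], [0.1, -0.15, 9.3, 0, 0, 0, -1], [0.1, -0.15, 9.3, 0, 0, 0, -1], [0.1, -0.15, 9.3, 0, 0, 0, -1], [0.1, -0.15, 9.3, 0, 0, 0, -1], [0.1, -0.15, 9.3, 0, 0, 0, -1], [0.1, -0.15, 9.3, 0, 0, 0, -1]]]'

```text
time_s: 3.5
position: [0.5152, -0.117, 0.0868]
tcp_rot: [[0.723, 0.691, 0.001], [0.691, -0.723, -0.0], [0.0, 0.001, -1.0]]
force: [-0.1, -0.2, 3.4]
opening: 0.155
grasp_force: 30.0
```

>>> apply_moves --steps '[[[0, 0, 0, 0, 0, 5, -1], [0, 0, 0, 0, 0, 10, -1], [0, 0, 0, 0, 0, 15, -1], [0, 0, 0, 0, 0, 20, -1], [0, 0, 0, 0, 0, 25, -1], [0, 0, 0, 0, 0, 30, -1], [0, 0, 0, 0, 0, 35, -1], [0, 0, 0, 0, 0, 40, -1], [0, 0, 0, 0, 0, 45, -1], [0, 0, 0, 0, 0, 50, -1], [0, 0, 0, 0, 0, 55, -1], [0, 0, 0, 0, 0, 60, -1], [0, 0, 0, 0, 0, 65, -1], [0, 0, 0, 0, 0, 70, -1], [0, 0, 0, 0, 0, 75, -1], [0, 0, 0, 0, 0, 79, -1], [0, 0, 0, 0, 0, 81, -1], [0, 0, 0, 0, 0, 81, -1], [0, 0, 0, 0, 0, 81, -1]]]'

```text
time_s: 5.88
position: [0.5149, -0.1145, 0.0868]
tcp_rot: [[0.795, -0.607, -0.0], [-0.607, -0.795, 0.004], [-0.002, -0.003, -1.0]]
force: [1.1, 7.8, 4.4]
opening: 0.156
grasp_force: 30.0
```

>>> apply_moves --steps '[[[0, 0, 0, 0, 0, 0, 0], [0, 0, 0, 0, 0, 0, 0], [0, 0, 0, 0, 0, 0, 0], [0, 0, 0, 0, 0, 0, 0], [0, 0, -2, 0, 0, 0, 0], [0, 0, -5, 0, 0, 0, 0], [0, 0, -9, 0, 0, 0, 0], [0, 0, -12, 0, 0, 0, 0], [0, 0, -12, 0, 0, 0, 0]]]'

```text
time_s: 7.0
position: [0.5165, -0.1177, 0.2089]
tcp_rot: [[0.795, -0.606, 0.005], [-0.606, -0.795, -0.003], [0.006, -0.001, -1.0]]
force: [-0.8, -0.3, 0.2]
opening: 0.499
grasp_force: 0.0
```

```bash
python3 - <<'E'
from h import *
P=O+.0865*PY; print(P); print(bot.read_state()["position"])
goal([*P,.16],3.68)
E
```

```text
[0.49874809 0.13312164]
[ 0.51651516 -0.11768364  0.20888206]
[-16.64 -18.87   4.81] [  0.05  -0.35 -40.99]
```

>>> apply_moves --steps '[[[-3, -3.5, 0, 0, 0, -8, 0], [-6, -7, 0, 0, 0, -16, 0], [-9, -10.5, 0, 0, 0, -24, 0], [-12, -14, 0, 0, 0, -32, 0], [-15, -17, 1, 0, 0, -38, 0], [-16.6, -18.9, 3, 0, -0.3, -41, 0], [-16.6, -18.9, 4.8, 0, -0.3, -41, 0], [-16.6, -18.9, 4.8, 0, -0.3, -41, 0], [-16.6, -18.9, 4.8, 0, -0.3, -41, 0]]]'

```text
time_s: 8.12
position: [0.4974, 0.1337, 0.1583]
tcp_rot: [[0.998, 0.064, -0.006], [0.064, -0.998, 0.001], [-0.006, -0.002, -1.0]]
force: [0.3, -0.4, 1.2]
opening: 0.5
grasp_force: 0.0
```

```bash
python3 - <<'E'
from h import *
a=bot.capture("side");b=bot.capture("top")
cv2.imwrite("pics/k2.png",np.hstack([cv2.resize(x,(400,400),interpolation=cv2.INTER_CUBIC) for x in(a[190:320,270:400],b[190:290,360:460])]))
goal([*(O+.0865*PY),.037],3.68)
E
```

```text
[ 0.12  0.08 12.2 ] [-0.1   0.22 -0.02]
```

View pics/k2.png

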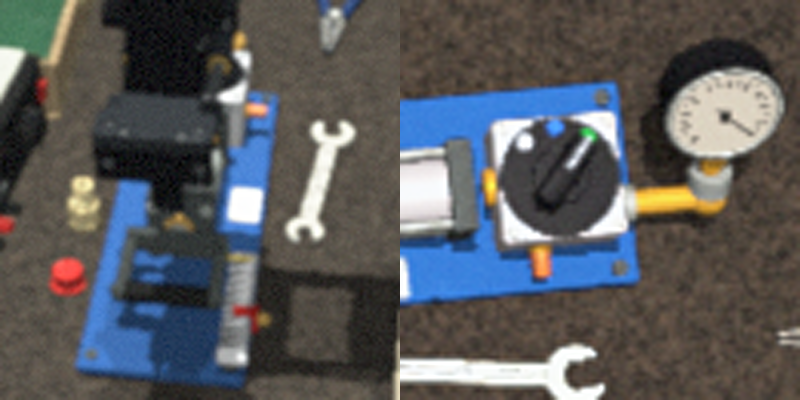

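The right crop shows the white line at the green dot (≈(588,135)). The left crop shows the gripper above the handle, the marker at (245,317) and the pointer at (238,257). I'll descend and grip the bar.

>>> apply_moves --steps '[[[0.1, 0.1, 3, 0, 0, 0, 0], [0.1, 0.1, 6, 0, 0, 0, 0], [0.1, 0.1, 8, 0, 0, 0, 0], [0.1, 0.1, 10, 0, 0, 0, 0], [0.1, 0.1, 11.5, 0, 0, 0, 0], [0.1, 0.1, 12.2, 0, 0, 0, 0], [0.1, 0.1, 12.2, 0, 0, 0, 0], [0.1, 0.1, 12.2, 0, 0, 0, -1], [0.1, 0.1, 12.2, 0, 0, 0, -1], [0.1, 0.1, 12.2, 0, 0, 0, -1], [0.1, 0.1, 12.2, 0, 0, 0, -1], [0.1, 0.1, 12.2, 0, 0, 0, -1], [0.1, 0.1, 12.2, 0, 0, 0, -1]]]'

```text
time_s: 9.85
position: [0.4978, 0.1403, 0.0371]
tcp_rot: [[0.998, 0.059, -0.003], [0.059, -0.998, 0.011], [-0.002, -0.011, -1.0]]
force: [0.2, 31.1, -1.6]
opening: 0.184
grasp_force: 30.0
```

```bash
python3 - <<'E'
from h import *
s=bot.read_state();print(s["time_s"],loc(s["position"]),s["force"])
# side-view estimate of stroke: band and pointer
for k in range(1):
    a=bot.capture("side");h=cv2.cvtColor(a,cv2.COLOR_BGR2HSV);cv2.imwrite("pics/s3.png",a)
    r=cv2.inRange(h,(0,150,90),(6,255,255))|cv2.inRange(h,(174,150,90),(180,255,255))
    y=cv2.inRange(h,(20,90,100),(35,255,255))
    for n,m in(("red",r),("yel",y)):
        w=np.zeros_like(m);w[262:310,335:362]=m[262:310,335:362]
        k,l,st,c=cv2.connectedComponentsWithStats(w)
        for i in range(1,k): print(n,st[i],c[i],loc(plane("side",*c[i],.032)))
E
```

```text
9.85 [-0.5 93.7] [ 0.1883176  31.07580979 -1.64696969]
red [347 290   7   8  24] [350.91666667 292.25      ] [-59.7  96.6]
yel [347 274   2   1   2] [347.5 274. ] [-46.5  36.4]
yel [355 292   3   4   7] [355.85714286 293.57142857] [-71.2  99.5]
```

The bar is gripped, and contact puts it at local y ≈ 94 mm. I'll draw it slowly, a little short of the band, then look.

>>> apply_moves --steps '[[[0, -0.5, 0, 0, 0, 0, -1], [0, -1, 0, 0, 0, 0, -1], [0, -1.5, 0, 0, 0, 0, -1], [0, -2, 0, 0, 0, 0, -1], [0, -2.5, 0, 0, 0, 0, -1], [0, -3, 0, 0, 0, 0, -1], [0, -3.5, 0, 0, 0, 0, -1], [0, -4, 0, 0, 0, 0, -1], [0, -4.5, 0, 0, 0, 0, -1], [0, -5, 0, 0, 0, 0, -1], [0, -5.5, 0, 0, 0, 0, -1], [0, -5.8, 0, 0, 0, 0, -1], [0, -5.8, 0, 0, 0, 0, -1], [0, -5.8, 0, 0, 0, 0, -1]]]'

```text
time_s: 11.65
position: [0.4948, 0.1883, 0.0371]
tcp_rot: [[0.998, 0.066, -0.005], [0.066, -0.998, -0.002], [-0.005, 0.002, -1.0]]
force: [0.5, -12.3, 2.1]
opening: 0.186
grasp_force: 30.0
```

```bash
python3 - <<'E'
from h import *
s=bot.read_state();print(s["time_s"],loc(s["position"]),s["force"],s["opening"])
a=bot.capture("side");b=bot.capture("top")
cv2.imwrite("pics/k3.png",np.hstack([cv2.resize(x,(400,400),interpolation=cv2.INTER_CUBIC) for x in(a[260:320,315:375],b[235:285,262:312])]))
E
```

```text
11.65 [ -0.4 141.8] [  0.5463149  -12.25111959   2.06572482] 0.18642983587282014
```

View pics/k3.png

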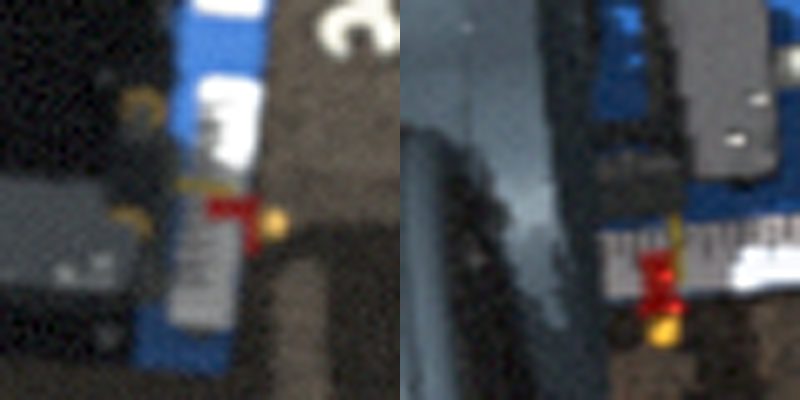

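In the top crop the pointer (677,235) is about 7 mm short of the band centre (655). In the side crop the pointer is at row 188 and the band at 208, also about 7 mm once corrected for height. I'll draw 6.5 mm more.

>>> apply_moves --steps '[[[0, -0.3, 0, 0, 0, 0, -1], [0, -0.5, 0, 0, 0, 0, -1], [0, -0.68, 0, 0, 0, 0, -1], [0, -0.68, 0, 0, 0, 0, -1], [0, -0.68, 0, 0, 0, 0, -1], [0, -0.68, 0, 0, 0, 0, -1]]]'

```text
time_s: 12.5
position: [0.4944, 0.1947, 0.0371]
tcp_rot: [[0.998, 0.066, -0.005], [0.066, -0.998, -0.002], [-0.005, 0.002, -1.0]]
force: [1.5, -12.4, 1.9]
opening: 0.186
grasp_force: 30.0
```

```bash
python3 - <<'E'
from h import *
s=bot.read_state();print(s["time_s"],loc(s["position"]),s["force"],s["opening"])
a=bot.capture("side");b=bot.capture("top")
cv2.imwrite("pics/k4.png",np.hstack([cv2.resize(x,(400,400),interpolation=cv2.INTER_CUBIC) for x in(a[270:310,330:370],b[250:285,272:307])]))
E
```

```text
12.5 [ -0.4 148.3] [  1.4646527  -12.38239947   1.90436866] 0.18600802929987764
```

View pics/k4.png

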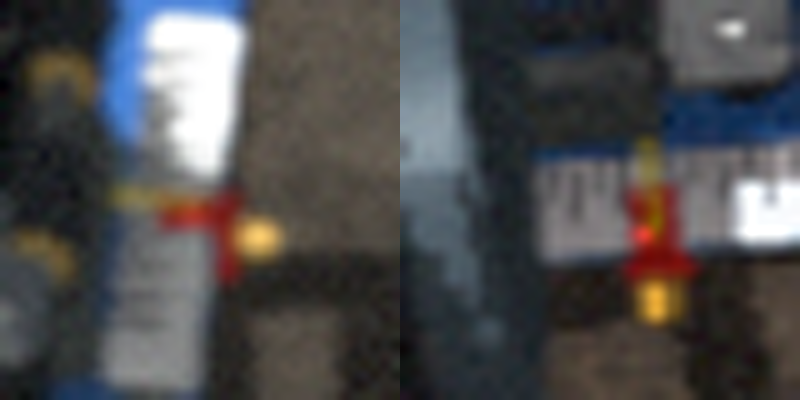

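In the top crop the pointer (≈652) lies over the red band (630–678), and the side crop agrees. I'll hold for 3 s, check, and hand in.

>>> apply_moves --steps '[[[0, 0, 0, 0, 0, 0, -1], [0, 0, 0, 0, 0, 0, -1], [0, 0, 0, 0, 0, 0, -1], [0, 0, 0, 0, 0, 0, -1], [0, 0, 0, 0, 0, 0, -1], [0, 0, 0, 0, 0, 0, -1], [0, 0, 0, 0, 0, 0, -1], [0, 0, 0, 0, 0, 0, -1], [0, 0, 0, 0, 0, 0, -1], [0, 0, 0, 0, 0, 0, -1], [0, 0, 0, 0, 0, 0, -1], [0, 0, 0, 0, 0, 0, -1], [0, 0, 0, 0, 0, 0, -1], [0, 0, 0, 0, 0, 0, -1], [0, 0, 0, 0, 0, 0, -1], [0, 0, 0, 0, 0, 0, -1], [0, 0, 0, 0, 0, 0, -1], [0, 0, 0, 0, 0, 0, -1], [0, 0, 0, 0, 0, 0, -1], [0, 0, 0, 0, 0, 0, -1]]]'

```text
time_s: 15.1
position: [0.4944, 0.1948, 0.0371]
tcp_rot: [[0.998, 0.066, -0.005], [0.066, -0.998, -0.002], [-0.005, 0.002, -1.0]]
force: [0.8, -13.3, 0.8]
opening: 0.183
grasp_force: 30.0
```

```bash
python3 - <<'E'
from h import *
s=bot.read_state();print(loc(s["position"]),s["force"])
b=bot.capture("top");cv2.imwrite("pics/k5.png",cv2.resize(b[235:285,262:312],(500,500),interpolation=cv2.INTER_CUBIC))
E
```

```text
[ -0.4 148.3] [  0.786324   -13.2684065    0.82280859]
```

View pics/k5.png

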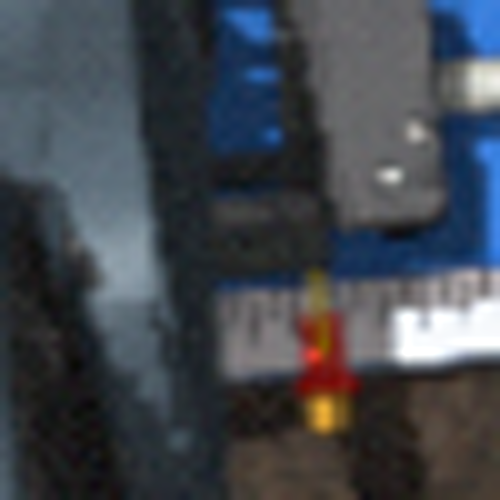

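The pointer (≈(318,330)) stays over the red band (300–343), and the handle hasn't moved during the hold.

```bash
python3 -c "
from rig import bot
print(bot.hand_in())"
```

```text
the job is handed in; nothing more can be done
None
```

I turned the selector to green (vacuum), drew the piston until the pointer stood in the red band, held it there for about 3 s, and handed the job in at about 15 s with the gripper still holding the handle.

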